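Pack the gel-casting chamber tight and hold the wedge

ROBOT

A 7-joint arm with a two-finger parallel gripper is mounted at the origin on the work surface. World frame = base frame: x ahead of the robot, y to its left, z up, the work surface at z = 0. Lengths are in mm, angles in rad, forces in N, time in s.
With the tool pointing down it reaches from about 425 to 875 mm from the base axis. Payload 8.4 kg.
Tool frame: the origin (TCP) lies at the very end of the fingers, on their centre line; the grasp point (between the pads) lies ctrl.tcp_to_grasp behind it (ctrl.tcp_to_grasp is the distance from the TCP to the grasp point, in mm); z points along the fingers, y is the direction in which the jaws open and shut (so a half turn about z gives the same grasp; the last joint's range is limited). The gripper opens to 87 mm and grips with 3 to 60 N. Pads are 19 mm wide; open, the fingers measure 117 mm over their backs; the gripper's body (75 mm by 190 mm) begins 51 mm behind the grasp point.
Start: joints at [1.089, 0.333, 0.04, 1.465, -0.013, 1.343, -0.059], TCP at [242.763, -602.934, 222.546] pointing down, gripper open.
Joint ranges: [-2.58, 2.58], [-0.38, 2.09], [-1.3, 1.39], [0.25, 2.4], [-1.5, 4.64], [0.08, 2.09], [-2.65, 2.65]. Speed limits (rad/s): [2.22, 2.22, 2.79, 2.79, 3.14, 3.14, 3.14].

INTERFACE

Orientations are given as a 3x3 rotation matrix whose columns are the frame's x, y, z axes.
In Python, from rig import ctrl gives the robot as it stands.
- The arm moves only by the tool servo_tool, never from a script. Its argument "rows" is one flat list of numbers, 5 for each row, row after row: the opening, from -1 (shut) to 1 (fully open), then the shift along the world's x, y, z in cm, then the turn about the world's z in rad. In form: [fingers, dx, dy, dz, twist, fingers, dx, dy, dz, twist, ...]. A call has 1 to 20 rows; each row is the pose to reach, as a shift and turn from the pose commanded when the call began; what a row does not reach only later rows make up. A row lasts 1/10 s, in which the tool goes at most 50 mm and 8.59 degrees, less where a joint would pass 70% of its speed; a pose out of reach is approached as far as the arm can. A call with a gripper value outside its range is refused whole. The fingers move at their own pace and stop on an object; the grip force is fixed at half the most. Time passes only in rows, so rows that repeat a pose let the fingers close. It gives the time, the measured TCP pose, the force and the opening at its end, in the units of the state.
- ctrl.state(): the state, without advancing time (a new reading comes with each control period).
- ctrl.capture(name): name is "side" or "top"; returns the picture (480x640x3 uint8, red, green, blue); there is no depth.
- ctrl.camera_model(name): a dict with "camera_matrix" (3x3 intrinsics, pixels), "eye" and "orientation" of the camera in the world. Camera axes: x right, y down, z forward; pixel columns grow to the right and rows downward; lengths in mm; the calibration is good to about 2 mm. A picture is of the moment at which its call begins. camera_model takes no time and is no camera call.
- ctrl.job_done(): hands the job in, once; it reports no verdict.
The state is a dict: "clock": time; "joint_pos": joint angles; "qd": joint speeds; "effort": joint torques, N m; "tcp_pos": TCP position; "orientation": TCP orientation; "wrist_force": force on the tool from outside, world axes, zero at the start; "moment": the same for the moment, N m; "grip_width": finger opening in mm.
Only numpy, scipy, OpenCV 4.12 (cv2) and the standard library are available. Lean on these libraries where they do the work, as an engineer would, in place of code of your own. Each camera call takes 0.05 s, during which the arm holds its last target.

TASK

The front cassette in the gel-casting chamber, the one with the red tab, is broken: first lift it out and drop it into the yellow broken-glass bin. Then stand yellow filler plates from the rack upright on the chamber floor against the pack of good cassettes, one after another, until no more will fit beside the green wedge, and slide the wedge in front of them, thin end down with its sloped face on the black seat, until you feel it bind. Press it home firmly, but without leaning hard on the glass, and finish while still gripping it and pressing it down so that the stack stays tight; leave spare plates in the rack and do not disturb the other things on the bench.

Things in the scene. Friction and masses are not known exactly. Their poses are not given: they have to be found in the camera images.
- chamber: gel-casting chamber, fixed: open blue box, inside 92 mm wide (y), on a grey base 150 x 124 mm. Origin: centre of its underside. Inner floor at z = 8 mm, rims at 83 mm. Along its x: at +x a white block and the pack of good cassettes, at -x the black sloped wedge seat, between them the gap
- seat_foot (a point): foot of the black sloped wedge seat on the chamber floor, mid-width: x = -34, y = 0, z = 8 mm in the chamber's frame. The seat leans outwards (to -x) by 0.30 mm per mm of height, so the gap is wider at the top
- pack_face (a point): foot of the upright front face of the pack of good cassettes (fixed; green glass with white frames, 84 mm wide, 75 mm high, no tabs), on the chamber floor, mid-width; axes as the chamber's. Gap at floor level = distance from seat_foot to here along the chamber's x; 17 to 32 mm, differs from run to run
- reject_tab (a point): centre of the red grip tab of the broken cassette (an upper corner gone), which stands loose in the gap against the pack. 10 mm thick (x), 84 mm wide (y), 75 mm high, about 120 g; on its top edge, in the middle, an upright grip tab 30 mm wide (y), 36 mm high with a half-round top, 9 mm thick. This point is 93 mm above its foot
- bin: broken-glass bin, fixed: open yellow tray with a red rim, outside 172 (x) x 152 (y) x 88 mm high, walls and floor 4 mm; origin at the centre of its underside
- rack: slotted rack, fixed, 116 x 108 mm, origin at the centre of its underside. Plates and wedge stand upright in it on a floor at z = 8 mm; slot posts reach z = 53 mm. In its frame the plates' tabs are at x = 38.5, 20.5, 2.5 mm, the wedge's tab at x = -30.5 mm, y = 0; all face as the rack does
- plate_a_tab (a point): centre of the grip tab of the first of three alike yellow filler plates standing in the rack. 10 mm thick (x), 84 mm wide (y), 75 mm high, 80 g; on its top edge, in the middle, an upright grip tab 30 mm wide (y), 36 mm high with a half-round top, 9 mm thick. This point is 93 mm above its foot. Let go upright on its foot it stands by itself, but only just
- plate_b_tab (a point): centre of the grip tab of the second of three alike yellow filler plates standing in the rack. 10 mm thick (x), 84 mm wide (y), 75 mm high, 80 g; on its top edge, in the middle, an upright grip tab 30 mm wide (y), 36 mm high with a half-round top, 9 mm thick. This point is 93 mm above its foot. Let go upright on its foot it stands by itself, but only just
- plate_c_tab (a point): centre of the grip tab of the third of three alike yellow filler plates standing in the rack. 10 mm thick (x), 84 mm wide (y), 75 mm high, 80 g; on its top edge, in the middle, an upright grip tab 30 mm wide (y), 36 mm high with a half-round top, 9 mm thick. This point is 93 mm above its foot. Let go upright on its foot it stands by itself, but only just
- wedge_tab (a point): centre of the green wedge's grip tab (on top, 30 mm wide, 36 high, 12 thick, half-round top), 93 mm above its foot. Wedge: 84 mm wide (y), 75 high, about 120 g, 16 mm thick at the foot and 0.30 mm more per mm up. Its +x face is upright, 20 mm from this point; its -x face slopes to fit the seat. It binds if under 16 mm is left free at floor level: foot stops (16 - free) / 0.30 mm up; else it drops to the floor, loose
- reagent: amber reagent bottle with a blue cap, 60 mm across, 130 mm high; bystander, origin at the centre of its foot
- sample_jar: white sample jar with a red lid, 52 mm across, 60 mm high; bystander, origin at the centre of its foot
- beaker: white beaker, 60 mm across, 75 mm high; bystander, origin at the centre of its foot
- tip_box: blue box with a clear cover, 118 x 78 x 66 mm; bystander, origin at the centre of its underside
- comb: flat white comb lying on the bench, about 40 x 84 x 6 mm; bystander, origin at the centre of its underside
- timer: grey bench timer lying flat, 50 x 65 x 17 mm; bystander, origin at the centre of its underside

How it is judged:
By the outcome, as a careful person would: the job done as asked, in the order asked, and still so for the second after the job is handed in, while the arm keeps its last pose, push and grip.
It also fails if it takes over 72 s, if anything falls off the work surface, if the arm or the gripper's body presses on something with over 40 N, if the wrist force passes 120 N, or if a joint passes its speed limit or range.

## Working session

There is one attempt and no reset: what is moved stays moved. The work goes in short steps, Python scripts to look and compute and a tool call to move; the robot and the scene stay as the last step left them, time stands still between calls to the robot, and variables do not carry over. Pictures are saved under pics/ and viewed, and the job is handed in when it is done.

Besides the shell and the picture viewer there is one more tool, called after "Emit:" by a JSON object that holds its "api" and its "payload", one argument or row to a line. servo_tool: Moves the arm, as the interface text tells. Its arguments: {"type":"object","properties":{"rows":{"type":"array"}},"required":["rows"]}

```bash
mkdir -p pics; ls; python3 - <<'E'
from rig import ctrl
import cv2, numpy as np
print(ctrl.tcp_to_grasp)
s=ctrl.state(); print(s)
for n in ("side","top"):
    im=ctrl.capture(n); cv2.imwrite(f"pics/{n}0.png",im[:,:,::-1]); print(n,ctrl.camera_model(n))
E
```

```text
pics
18.700000000000003
{'clock': 0.0, 'joint_pos': array([ 1.08877424,  0.33392032,  0.03985411,  1.46631931, -0.01339146,
        1.34332943, -0.058478  ]), 'qd': array([-0.00152069,  0.00052601,  0.00093614, -0.00094734, -0.00093385,
        0.00155229,  0.00266712]), 'effort': array([-1.58905318e-04, -6.56347132e+01,  1.33551724e+00, -4.03805673e+01,
       -5.97193977e-02,  4.46623284e-02,  1.09580840e-04]), 'tcp_pos': array([ 242.59075628, -602.48902165,  221.62943779]), 'orientation': array([[ 9.27604902e-01,  3.73562027e-01, -7.46735068e-04],
       [ 3.73562755e-01, -9.27603633e-01,  1.53912329e-03],
       [-1.17716145e-04, -1.70665072e-03, -9.99998537e-01]]), 'wrist_force': array([-0.60981194,  0.56057097,  0.34832623]), 'moment': array([ 0.01435971, -0.03327649, -0.018925  ]), 'grip_width': 87.4238001187406}
side {'camera_matrix': array([[527.73407395,   0.        , 320.57300915],
       [  0.        , 527.73407395, 239.23161122],
       [  0.        ,   0.        ,   1.        ]]), 'eye': array([252.88175642, 632.79995109, 745.14590173]), 'orientation': array([[-0.89802266, -0.28775781,  0.33279236],
       [-0.43978484,  0.60782668, -0.66116263],
       [-0.01202536, -0.74009605, -0.67239365]])}
top {'camera_matrix': array([[494.28924852,   0.        , 309.51677698],
       [  0.        , 494.28924852, 250.93325559],
       [  0.        ,   0.        ,   1.        ]]), 'eye': array([ 484.27531518,  -24.52866102, 1108.42349426]), 'orientation': array([[ 0.0186505 , -0.99753287,  0.0676781 ],
       [-0.9998016 , -0.01813378,  0.00824127],
       [-0.00699368, -0.06781838, -0.99767317]])}
```

View pics/top0.png

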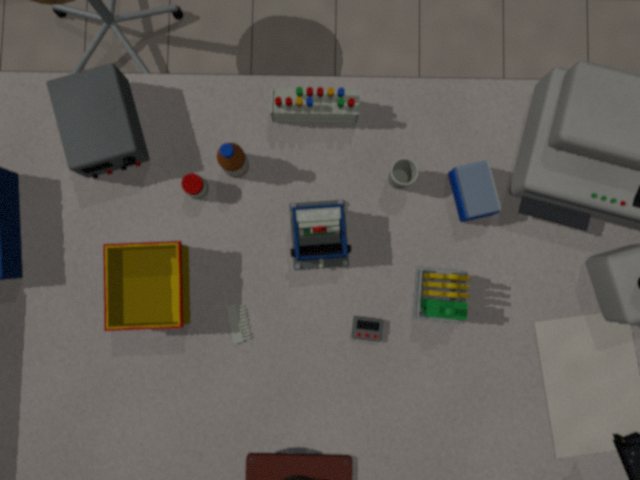

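View pics/side0.png

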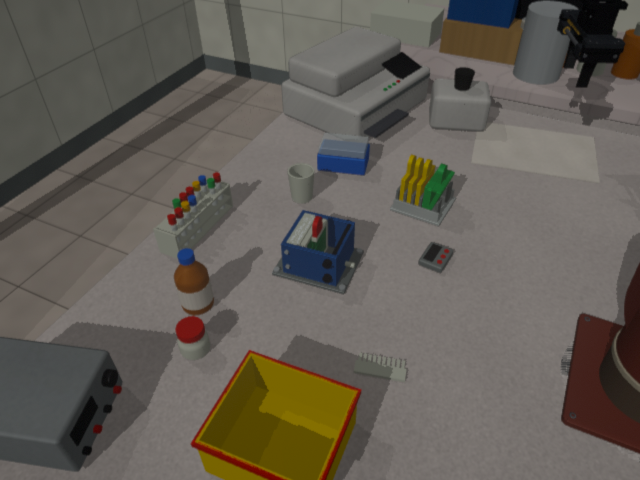

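The top view shows the chamber near (320,232), with its red tab at (319,230). The bin is near (145,285) and the rack near (443,295), with three yellow tabs at rows 275-297 and the green wedge at about row 308. I'll zoom in on these.

```bash
cat > h.py <<'E'
import numpy as np, cv2
from rig import ctrl
def ray(n,uv):
    m=ctrl.camera_model(n);K=m["camera_matrix"];d=m["orientation"]@np.linalg.solve(K,np.array([uv[0],uv[1],1.]));return m["eye"],d
def onz(n,uv,z):
    e,d=ray(n,uv);return e+d*(z-e[2])/d[2]
def proj(n,p):
    m=ctrl.camera_model(n);c=m["orientation"].T@(np.array(p,float)-m["eye"]);q=m["camera_matrix"]@c;return q[:2]/q[2]
def tri(uv1,uv2):
    A=[];b=[]
    for n,uv in (("top",uv1),("side",uv2)):
        e,d=ray(n,uv);d=d/np.linalg.norm(d);P=np.eye(3)-np.outer(d,d);A.append(P);b.append(P@e)
    return np.linalg.lstsq(np.vstack(A),np.hstack(b),rcond=None)[0]
E
python3 - <<'E'
import cv2,numpy as np
t=cv2.imread('pics/top0.png');s=cv2.imread('pics/side0.png')
def c(im,x,y,w,h,f): return cv2.resize(im[y:y+h,x:x+w],None,fx=f,fy=f,interpolation=cv2.INTER_CUBIC)
a=np.hstack([c(t,280,190,80,90,5),c(t,405,255,80,90,5)])
cv2.imwrite('pics/ct.png',cv2.convertScaleAbs(a,alpha=1.5))
a=np.hstack([c(s,270,200,95,95,4),c(s,380,140,95,95,4)])
cv2.imwrite('pics/cs.png',cv2.convertScaleAbs(a,alpha=1.5))
E
```

```text
(no output)
```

View pics/ct.png

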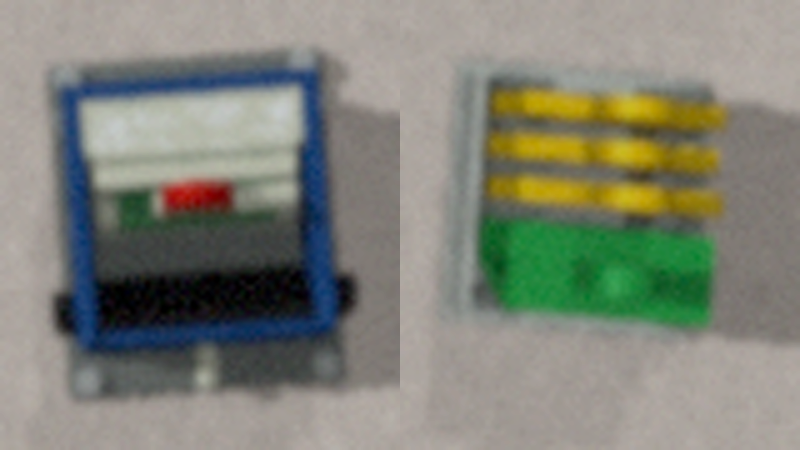

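View pics/cs.png

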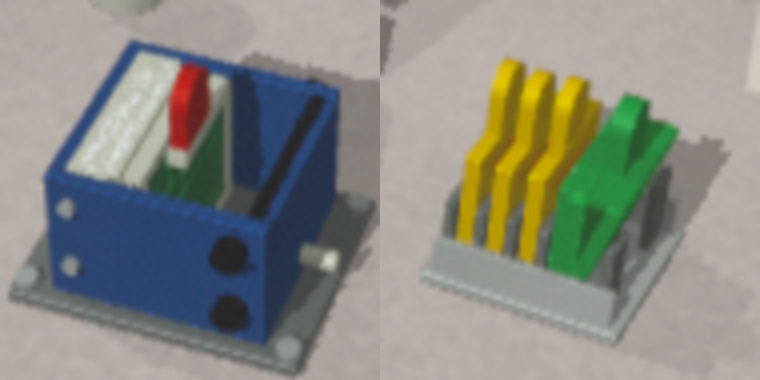

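```bash
cat > m.py <<'E'
from h import *
t=cv2.imread('pics/top0.png');s=cv2.imread('pics/side0.png')
def mask(im,hlo,hhi,smin,vmin,roi,vmax=255):
    h=cv2.cvtColor(im,cv2.COLOR_BGR2HSV);m=cv2.inRange(h,(hlo,smin,vmin),(hhi,255,vmax));o=np.zeros_like(m);x,y,w,hh=roi;o[y:y+hh,x:x+w]=m[y:y+hh,x:x+w];return o
def blobs(m,amin=12):
    n,l,st,c=cv2.connectedComponentsWithStats(m)
    return [(st[i].tolist(),c[i].round(2).tolist(),l==i) for i in range(1,n) if st[i][4]>=amin]
if __name__=="__main__":
    b=mask(t,105,125,120,40,(280,190,80,85)); pts=cv2.findNonZero(b).reshape(-1,2).astype(np.float32)
    W=np.array([onz('top',p,83)[:2] for p in pts],np.float32); print('rim',cv2.minAreaRect(W))
    y=mask(t,20,34,120,100,(90,230,110,110));
    r=mask(t,0,8,120,60,(90,230,110,110))|mask(t,172,180,120,60,(90,230,110,110))
    pts=cv2.findNonZero(r).reshape(-1,2); W=np.array([onz('top',p,88)[:2] for p in pts],np.float32); print('bin',cv2.minAreaRect(W))
    for nm,m in (('red',mask(t,0,8,130,60,(300,215,40,30))|mask(t,172,180,130,60,(300,215,40,30))),('yel',mask(t,20,34,120,60,(405,255,80,70))),('grn',mask(t,50,80,120,40,(405,255,80,70)))):
        for st,c,_ in blobs(m): print('top',nm,st,c)
    for nm,m in (('red',mask(s,0,8,130,60,(300,205,40,50))|mask(s,172,180,130,60,(300,205,40,50))),('yel',mask(s,20,34,120,60,(380,140,95,95))),('grn',mask(s,50,80,120,40,(380,140,95,95)))):
        for st,c,_ in blobs(m): print('side',nm,st,c)
E
python3 m.py
```

```text
rim ((594.3668212890625, -35.49018096923828), (112.38279724121094, 110.36870574951172), 5.138636589050293)
bin ((475.9549865722656, 327.20648193359375), (179.2132110595703, 160.48587036132812), 3.1835062503814697)
top red [313, 227, 13, 5, 62] [318.77, 228.9]
top yel [423, 273, 47, 8, 265] [446.2, 276.56]
top yel [422, 281, 47, 9, 258] [445.49, 285.04]
top yel [422, 290, 48, 8, 252] [445.42, 293.61]
top grn [421, 299, 46, 21, 778] [444.11, 308.6]
side red [312, 216, 10, 21, 157] [316.62, 225.76]
side yel [399, 155, 36, 51, 1037] [415.7, 177.77]
side grn [422, 164, 32, 46, 707] [435.95, 186.35]
```

```bash
cat > m2.py <<'E'
from m import *
# chamber: outer rim edges in the top view (z=83), +x edge and -x edge
b=mask(t,105,125,110,35,(285,195,70,80))
def edge(m,cols,which,z,n='top'):
    P=[]
    for c in cols:
        r=np.flatnonzero(m[:,c])
        if len(r): P.append((c,r.min()-.5 if which=='min' else r.max()+.5))
    P=np.array(P);a=np.polyfit(P[:,0],P[:,1],1);res=P[:,1]-np.polyval(a,P[:,0]);P=P[abs(res)<1.2];a=np.polyfit(P[:,0],P[:,1],1)
    A=[onz(n,(c,np.polyval(a,c)),z) for c in (cols[0],cols[-1])];return A[0][:2],A[1][:2]
def edgec(m,rows,which,z):
    P=[]
    for r in rows:
        c=np.flatnonzero(m[r]); 
        if len(c): P.append((r,c.min()-.5 if which=='min' else c.max()+.5))
    P=np.array(P);a=np.polyfit(P[:,0],P[:,1],1);res=P[:,1]-np.polyval(a,P[:,0]);P=P[abs(res)<1.2];a=np.polyfit(P[:,0],P[:,1],1)
    A=[onz('top',(np.polyval(a,r),r),z) for r in (rows[0],rows[-1])];return A[0][:2],A[1][:2]
def yaw(L): d=L[0]-L[1]; return np.degrees(np.arctan2(-d[0],d[1]))
for nm,L in (('rim +x',edge(b,range(297,341),'min',83)),('rim -x',edge(b,range(300,342),'max',83))): print(nm,np.round(L,1).tolist(),round(yaw(L),2))
for nm,L in (('rim left',edgec(b,range(208,245),'min',83)),('rim right',edgec(b,range(208,238),'max',83))): print(nm,np.round(L,1).tolist())
# rack plates: rear edge of plate tops
for st,c,l in blobs(mask(t,20,34,120,60,(405,255,80,70))):
    m_=l.astype(np.uint8); x0=st[0]
    for w in('min','max'):
        L=edge(m_,range(x0+3,x0+18),w,83); print('plate',w,np.round(L,1).tolist(),round(yaw(L),2))
    (cx,cy),_,_=cv2.minAreaRect(cv2.findNonZero(m_)); 
    print(st)
g=mask(t,50,80,120,40,(405,255,80,70)); L=edge(g,range(427,464),'min',83); print('wedge +x',np.round(L,1).tolist(),yaw(L)); L=edge(g,range(428,464),'max',83); print('wedge -x',np.round(L,1).tolist(),yaw(L))
c=[]
E
python3 m2.py
python3 - <<'E'
import cv2,numpy as np
t=cv2.imread('pics/top0.png');s=cv2.imread('pics/side0.png')
def c(im,x,y,w,h,f): return cv2.convertScaleAbs(cv2.resize(im[y:y+h,x:x+w],None,fx=f,fy=f,interpolation=cv2.INTER_NEAREST),alpha=1.7)
cv2.imwrite('pics/z1.png',np.hstack([c(t,286,196,66,66,6),c(t,415,262,66,66,6)]))
cv2.imwrite('pics/z2.png',np.hstack([c(s,295,205,64,64,6),c(s,395,148,64,64,6)]))
E
```

```text
rim +x [[646.7, 11.9], [654.6, -78.0]] 5.0
rim -x [[535.5, 3.4], [541.9, -81.7]] 4.36
rim left [[643.2, 22.4], [567.7, 16.1]]
rim right [[645.1, -84.8], [584.3, -90.2]]
plate min [[514.1, -258.0], [512.0, -286.9]] -4.06
plate max [[502.8, -258.0], [501.0, -286.9]] -3.44
[423, 273, 47, 8, 265]
plate min [[496.4, -255.9], [495.2, -284.8]] -2.21
plate max [[485.6, -256.0], [483.2, -284.8]] -4.85
[422, 281, 47, 9, 258]
plate min [[478.9, -256.0], [477.2, -284.8]] -3.42
plate max [[468.0, -256.0], [466.0, -284.9]] -4.02
[422, 290, 48, 8, 252]
wedge +x [[460.0, -260.2], [454.9, -334.2]] -3.913968889852128
wedge -x [[424.3, -262.3], [418.9, -334.1]] -4.313675936842406
```

View pics/z1.png

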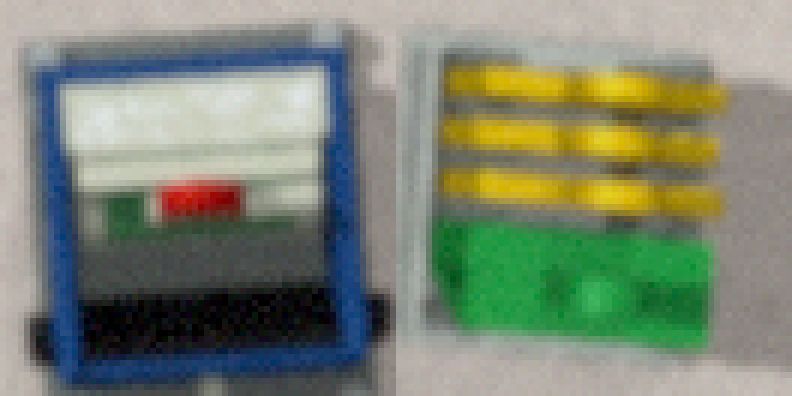

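View pics/z2.png

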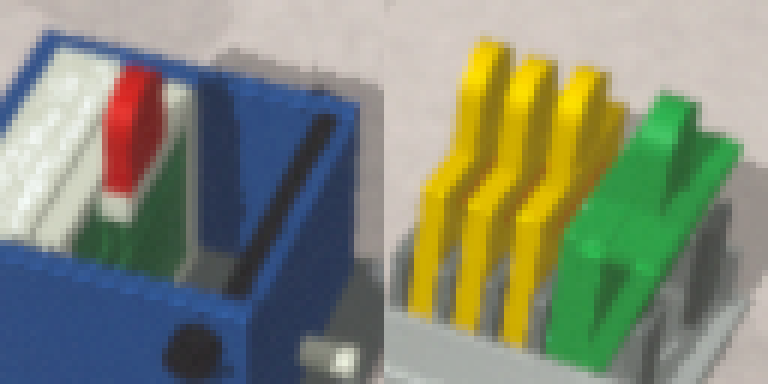

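```bash
python3 - <<'E'
from h import *
p=lambda *a:print(*[np.round(x,1).tolist() if not isinstance(x,str) else x for x in a])
z=lambda x,y:(286+x/6-.5,196+y/6-.5)
p('red back apex',onz('top',z(200,180),119))
p('red L/R z101',onz('top',z(160,205),104),onz('top',z(243,203),104))
p('tri red top', tri(z(200,185),(295+140/6-.5,205+65/6-.5)))
p('black seat top edge front (rows) ', onz('top',z(205,292),83),onz('top',z(205,358),83))
p('seat foot/ floor boundary z8', onz('top',z(205,292),8))
p('cream strip rear/front', onz('top',z(200,153),83),onz('top',z(120,190),83),onz('top',z(300,182),83))
p('white block front', onz('top',z(190,150),83))
y=lambda x,y_:(415+(x-396)/6-.5,262+y_/6-.5)
for nm,(a,b,c,d) in dict(A=(582,655,67,103),B=(575,650,115,150),C=(575,650,167,215)).items():
    p(nm,onz('top',y(a,(c+d)/2),104),onz('top',y(b,(c+d)/2),104),'back apex',onz('top',y((a+b)/2,c),119))
p('wedge tab apex',onz('top',y(600,290),119))
# side apexes of tabs (front-left edge of top)
s=lambda x,y_:(395+(x-384)/6-.5,148+y_/6-.5)
for nm,a,b in (('A',y(618,72),s(492,42)),('B',y(612,122),s(540,60)),('C',y(612,172),s(592,72)),('W',y(600,290),s(676,97))):
    p(nm,tri(a,b))
E
```

```text
red back apex [603.0, -34.2, 119.0]
red L/R z101 [596.0, -20.8, 104.0] [597.2, -49.1, 104.0]
tri red top [597.8, -35.4, 122.5]
black seat top edge front (rows)  [568.3, -36.9, 83.0] [545.4, -37.3, 83.0]
seat foot/ floor boundary z8 [574.5, -37.8, 8.0]
cream strip rear/front [616.8, -34.3, 83.0] [603.4, -6.8, 83.0] [607.3, -69.3, 83.0]
white block front [617.8, -30.8, 83.0]
A [507.2, -292.6, 104.0] [507.7, -317.2, 104.0] back apex [513.1, -300.7, 119.0]
B [491.2, -290.3, 104.0] [491.6, -315.5, 104.0] back apex [497.1, -298.7, 119.0]
C [471.5, -290.3, 104.0] [472.0, -315.5, 104.0] back apex [479.8, -298.7, 119.0]
wedge tab apex [439.2, -294.6, 119.0]
A [506.7, -301.0, 122.8]
B [489.3, -299.8, 120.9]
C [471.6, -300.1, 120.6]
W [436.3, -294.2, 123.7]
```

The red tab is centred near (598, -35) and the chamber yaw is about +4.8°. The rack yaw is about -3.9°. I'll hover above the red tab.

Emit:
{"api": "servo_tool", "payload": {
  "rows": [0.15,35.5,56.8,0,-0.3,0.15,35.5,56.8,0,-0.3,0.15,35.5,56.8,0,-0.3,0.15,35.5,56.8,0,-0.3,0.15,35.5,56.8,0,-0.3,0.15,35.5,56.8,0,-0.3,0.15,35.5,56.8,0,-0.3,0.15,35.5,56.8,0,-0.3,0.15,35.5,56.8,0,-0.3,0.15,35.5,56.8,0,-0.3,0.15,35.5,56.8,0,-0.3,0.15,35.5,56.8,0,-0.3,0.15,35.5,56.8,0,-0.3,0.15,35.5,56.8,0,-0.3,0.15,35.5,56.8,-7.0,-0.3,0.15,35.5,56.8,-7.0,-0.3,0.15,35.5,56.8,-7.0,-0.3]
}}

```text
clock: 1.8
tcp_pos: [595.3, -34.8, 148.7]
orientation: [[0.997, 0.083, -0.007], [0.083, -0.997, 0.0], [-0.007, -0.001, -1.0]]
wrist_force: [-0.5, 0.1, 1.2]
grip_width: 50.1
```

```bash
python3 - <<'E'
from h import *
for n in("side","top"): cv2.imwrite(f"pics/{n}1.png",ctrl.capture(n)[:,:,::-1])
a=cv2.imread('pics/side1.png')[120:300,220:420];b=cv2.imread('pics/top1.png')[150:330,220:420]
cv2.imwrite('pics/c1.png',cv2.convertScaleAbs(cv2.resize(np.hstack([a,b]),None,fx=2,fy=2),alpha=1.5))
s=ctrl.state();o=s['orientation'];print(s['tcp_pos'],s['grip_width'],np.degrees(np.arctan2(o[1,1],o[0,1])),s['joint_pos'],s['wrist_force'])
E
```

```text
[597.82118872 -35.01195115 152.99120249] 49.599906700430715 -85.26821247711635 [ 0.30316412  0.3038882  -0.38448495  1.6663459   0.12070852  1.19510393
 -1.59800531] [-0.06329155  0.41317459  0.35150541]
```

View pics/c1.png

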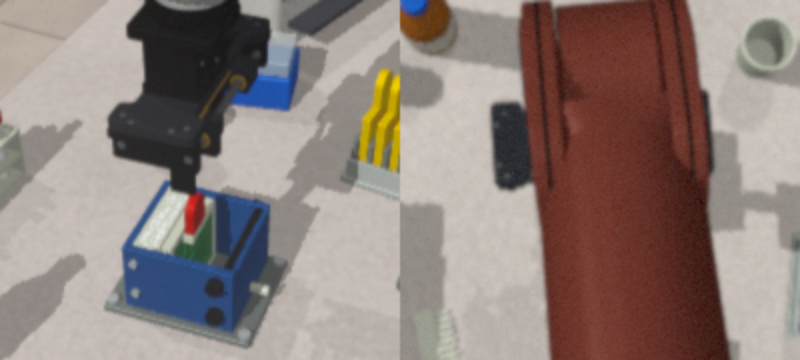

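Emit:
{"api": "servo_tool", "payload": {
  "rows": [0.15,0,0,-2.5,0,0.15,0,0,-4.0,0,0.15,0,0,-5.5,0,0.15,0,0,-6.6,0,0.15,0,0,-6.6,0,0.15,0,0,-6.6,0]
}}

```text
clock: 2.5
tcp_pos: [598.0, -34.9, 86.8]
orientation: [[0.997, 0.083, 0.0], [0.083, -0.997, 0.0], [0.0, -0.0, -1.0]]
wrist_force: [0.4, -1.1, -0.3]
grip_width: 50.2
```

Emit:
{"api": "servo_tool", "payload": {
  "rows": [-1,0,0,0,0,-1,0,0,0,0,-1,0,0,0,0,-1,0,0,0,0,-1,0,0,0,0,-1,0,0,0,0]
}}

```text
clock: 3.1
tcp_pos: [598.0, -34.9, 86.9]
orientation: [[0.997, 0.083, 0.001], [0.083, -0.997, 0.0], [0.001, -0.0, -1.0]]
wrist_force: [-0.5, 0.3, 2.2]
grip_width: 29.9
```

Emit:
{"api": "servo_tool", "payload": {
  "rows": [-1,0,0,1,0,-1,0,0,3,0,-1,0,0,5,0,-1,0,0,7.5,0,-1,0,0,10,0,-1,0,0,13,0,-1,0,0,13,0,-1,0,0,13,0]
}}

```text
clock: 3.9
tcp_pos: [597.9, -35.0, 217.2]
orientation: [[0.997, 0.083, 0.001], [0.083, -0.997, -0.0], [0.001, 0.0, -1.0]]
wrist_force: [-0.1, 0.1, -1.6]
grip_width: 29.2
```

```bash
python3 - <<'E'
from h import *
cv2.imwrite("pics/side2.png",ctrl.capture("side")[:,:,::-1])
E
```

```text
(no output)
```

View pics/side2.png

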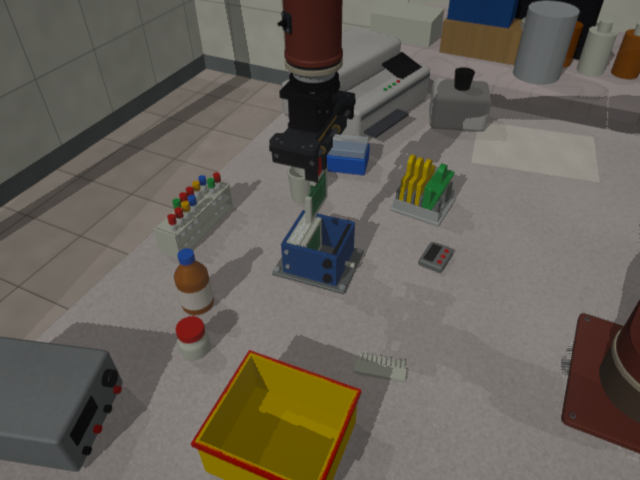

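The cassette is held clear of the chamber. Next I carry it over the bin.

Emit:
{"api": "servo_tool", "payload": {
  "rows": [-1,-1.5,4,0,0,-1,-3,8,0,0,-1,-4.5,12.5,0,0,-1,-6,17,0,0,-1,-7.5,21.5,0,0,-1,-9,26,0,0,-1,-10.5,31,0,0,-1,-11.5,34.5,0,0,-1,-12.2,36.2,0,0,-1,-12.2,36.2,0,0,-1,-12.2,36.2,-3,0,-1,-12.2,36.2,-6,0,-1,-12.2,36.2,-9.5,0,-1,-12.2,36.2,-9.5,0,-1,-12.2,36.2,-9.5,0]
}}

```text
clock: 5.45
tcp_pos: [475.8, 326.0, 121.4]
orientation: [[0.997, 0.082, -0.002], [0.082, -0.997, -0.001], [-0.002, 0.001, -1.0]]
wrist_force: [-0.2, 0.6, -0.3]
grip_width: 29.5
```

```bash
python3 - <<'E'
from h import *
a=ctrl.capture("side");b=ctrl.capture("top")
cv2.imwrite("pics/c3.png",np.hstack([a[150:480,130:530],b[150:480,30:430]])[:,:,::-1])
# gap at floor level
cv2.imwrite("pics/top3.png",b[:,:,::-1]);cv2.imwrite("pics/side3.png",a[:,:,::-1])
f=lambda im,x,y,w:cv2.convertScaleAbs(cv2.resize(im[y:y+w,x:x+w],None,fx=6,fy=6,interpolation=cv2.INTER_NEAREST),alpha=1.7)
cv2.imwrite("pics/z3.png",np.hstack([f(b,286,196,66),f(a,285,205,66)])[:,:,::-1])
E
```

```text
(no output)
```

View pics/c3.png

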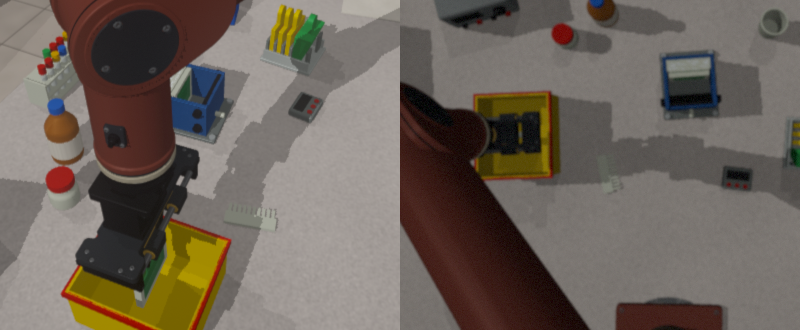

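View pics/z3.png

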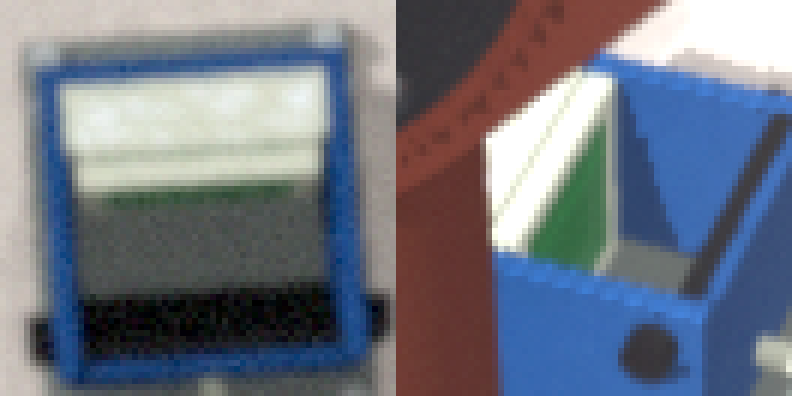

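The cassette hangs inside the bin outline. The chamber gap is now clear, with the floor visible from about zoomed row 208 to 291. I'll release the cassette and measure the gap.

Emit:
{"api": "servo_tool", "payload": {
  "rows": [0.5,0,0,0,0,0.5,0,0,0,0,0.5,0,0,0,0,0.5,0,0,0,0,0.5,0,0,3,0,0.5,0,0,7,0,0.5,0,0,10,0]
}}

```text
clock: 6.25
tcp_pos: [475.8, 327.4, 223.8]
orientation: [[0.997, 0.083, 0.001], [0.083, -0.997, 0.001], [0.001, -0.001, -1.0]]
wrist_force: [0.9, 0.1, -0.4]
grip_width: 64.7
```

```bash
python3 - <<'E'
from h import *
b=cv2.imread('pics/top3.png').astype(float)
# profile down the image near mid-width, along chamber x: average in direction along chamber y (slope ~ -3.7deg in the image)
cx=319.5
prof=[]
rows=np.arange(198,262,0.5)
M=cv2.remap
for r in rows:
    cs=np.arange(cx-8,cx+9); rr=r-(cs-cx)*np.tan(np.radians(4.8-1.07))
    v=cv2.remap(b.astype(np.float32),cs.astype(np.float32)[None],rr.astype(np.float32)[None],cv2.INTER_LINEAR)[0].mean(0); prof.append(v)
for r,v in zip(rows,prof):
    print(r,v.round(0).astype(int).tolist(),'x83=%.1f x8=%.1f'%(onz('top',(cx,r),83)[0],onz('top',(cx,r),8)[0]))
E
```

```text
198.0 [115, 120, 125] x83=665.3 x8=678.6
198.5 [115, 120, 125] x83=664.3 x8=677.4
199.0 [113, 118, 123] x83=663.2 x8=676.3
199.5 [110, 114, 119] x83=662.1 x8=675.2
200.0 [105, 109, 113] x83=661.1 x8=674.0
200.5 [99, 102, 105] x83=660.0 x8=672.9
201.0 [91, 94, 96] x83=659.0 x8=671.7
201.5 [84, 86, 86] x83=657.9 x8=670.6
202.0 [79, 81, 79] x83=656.9 x8=669.5
202.5 [76, 76, 73] x83=655.8 x8=668.3
203.0 [75, 73, 69] x83=654.7 x8=667.2
203.5 [75, 70, 64] x83=653.7 x8=666.1
204.0 [76, 66, 58] x83=652.6 x8=665.0
204.5 [77, 62, 51] x83=651.6 x8=663.8
205.0 [78, 57, 42] x83=650.5 x8=662.7
205.5 [79, 53, 34] x83=649.5 x8=661.6
206.0 [80, 52, 31] x83=648.4 x8=660.4
206.5 [82, 54, 35] x83=647.4 x8=659.3
207.0 [86, 63, 47] x83=646.3 x8=658.2
207.5 [92, 75, 64] x83=645.3 x8=657.0
208.0 [98, 90, 81] x83=644.2 x8=655.9
208.5 [106, 104, 98] x83=643.1 x8=654.8
209.0 [112, 115, 110] x83=642.1 x8=653.6
209.5 [118, 124, 120] x83=641.0 x8=652.5
210.0 [122, 129, 126] x83=640.0 x8=651.4
210.5 [126, 133, 130] x83=638.9 x8=650.2
211.0 [128, 135, 132] x83=637.9 x8=649.1
211.5 [129, 135, 133] x83=636.8 x8=648.0
[... 3148 characters left out ...]
3=550.9 x8=555.8
253.0 [21, 17, 16] x83=549.9 x8=554.7
253.5 [27, 19, 15] x83=548.9 x8=553.6
254.0 [35, 21, 14] x83=547.8 x8=552.5
254.5 [45, 25, 15] x83=546.8 x8=551.4
255.0 [55, 31, 16] x83=545.7 x8=550.2
255.5 [62, 35, 16] x83=544.7 x8=549.1
256.0 [67, 38, 17] x83=543.7 x8=548.0
256.5 [68, 39, 17] x83=542.6 x8=546.9
257.0 [65, 38, 18] x83=541.6 x8=545.8
257.5 [61, 37, 21] x83=540.5 x8=544.7
258.0 [56, 38, 26] x83=539.5 x8=543.5
258.5 [53, 41, 32] x83=538.5 x8=542.4
259.0 [52, 45, 38] x83=537.4 x8=541.3
259.5 [51, 48, 44] x83=536.4 x8=540.2
260.0 [52, 52, 49] x83=535.3 x8=539.1
260.5 [53, 55, 52] x83=534.3 x8=538.0
261.0 [54, 56, 54] x83=533.3 x8=536.9
261.5 [54, 57, 55] x83=532.2 x8=535.7
```

Emit:
{"api": "servo_tool", "payload": {
  "rows": [0.15,0,-5,0,-0.15,0.15,0,-10,0,-0.15,0.15,0,-15,0,-0.15,0.15,0,-20,0,-0.15,0.15,0,-25,0,-0.15,0.15,0,-30,0,-0.15,0.15,-0.5,-35,0,-0.15,0.15,-0.9,-40,0,-0.15,0.15,-0.9,-45,0,-0.15,0.15,-0.9,-50,0,-0.15,0.15,-0.9,-55,0,-0.15,0.15,-0.9,-60,0,-0.15,0.15,-0.9,-62.7,0,-0.15,0.15,-0.9,-62.7,0,-0.15,0.15,-0.9,-62.7,-4,-0.15,0.15,-0.9,-62.7,-8,-0.15,0.15,-0.9,-62.7,-8,-0.15,0.15,-0.9,-62.7,-8,-0.15]
}}

```text
clock: 8.05
tcp_pos: [467.0, -299.1, 142.2]
orientation: [[0.998, -0.066, -0.001], [-0.066, -0.998, 0.001], [-0.001, -0.001, -1.0]]
wrist_force: [0.3, -0.1, 1.4]
grip_width: 49.9
```

```bash
python3 - <<'E'
from h import *
a=ctrl.capture("side")[:,:,::-1];b=ctrl.capture("top")[:,:,::-1]
cv2.imwrite('pics/side4.png',a)
A=cv2.resize(a[90:230,340:500],None,fx=2.5,fy=2.5); B=cv2.resize(b[220:360,60:220],None,fx=2.5,fy=2.5)
cv2.imwrite("pics/c4.png",cv2.convertScaleAbs(np.hstack([A,B]),alpha=1.5))
s=ctrl.state();o=s['orientation'];p=s['tcp_pos'];print(p,s['grip_width'],np.degrees(np.arctan2(o[1,1],o[0,1])))
E
```

```text
[ 468.10468075 -300.13004266  144.00076255] 50.265685134592616 -93.82181756815096
```

View pics/c4.png

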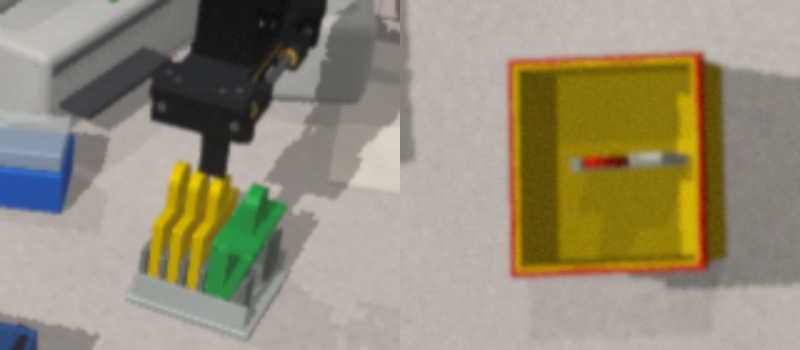

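The broken cassette is standing inside the bin. The gripper is over plate C's tab, so I'll descend with a slight -x offset, which keeps the pads clear of the neighbouring tab.

Emit:
{"api": "servo_tool", "payload": {
  "rows": [0.15,-0.15,0,-1.5,0,0.15,-0.15,0,-3.0,0,0.15,-0.15,0,-4.5,0,0.15,-0.15,0,-5.8,0,0.15,-0.15,0,-5.8,0,0.15,-0.15,0,-5.8,0]
}}

```text
clock: 8.75
tcp_pos: [465.7, -300.0, 83.8]
orientation: [[0.998, -0.067, 0.001], [-0.067, -0.998, -0.0], [0.001, 0.0, -1.0]]
wrist_force: [-0.6, 0.7, -0.2]
grip_width: 49.8
```

Emit:
{"api": "servo_tool", "payload": {
  "rows": [-1,0,0,0,0,-1,0,0,0,0,-1,0,0,0,0,-1,0,0,0,0,-1,0,0,0,0,-1,0,0,0,0]
}}

```text
clock: 9.35
tcp_pos: [465.3, -300.1, 83.6]
orientation: [[0.998, -0.067, 0.0], [-0.067, -0.998, -0.0], [0.0, 0.0, -1.0]]
wrist_force: [-0.6, -1.3, 0.2]
grip_width: 29.5
```

Emit:
{"api": "servo_tool", "payload": {
  "rows": [-1,0,0,1,0,-1,0,0,2,0,-1,0,0,4,0,-1,0,0,6,0,-1,0,0,8,0,-1,0,0,10,0,-1,0,0,12,0,-1,0,0,13,0,-1,0,0,13,0,-1,0,0,13,0]
}}

```text
clock: 10.35
tcp_pos: [465.1, -299.8, 213.1]
orientation: [[0.998, -0.067, -0.0], [-0.067, -0.998, 0.0], [-0.0, -0.0, -1.0]]
wrist_force: [-0.0, -0.2, -0.9]
grip_width: 29.6
```

```bash
python3 - <<'E'
from h import *
a=ctrl.capture("side")[:,:,::-1]
cv2.imwrite("pics/c5.png",cv2.convertScaleAbs(cv2.resize(a[60:240,320:540],None,fx=3,fy=3),alpha=1.5));cv2.imwrite("pics/side5.png",a)
s=ctrl.state();o=s['orientation'];p=s['tcp_pos'];print(p,s['grip_width'],np.degrees(np.arctan2(o[1,1],o[0,1])),s['wrist_force'],s['moment'])
E
```

```text
[ 464.81034468 -299.6645566   212.59875207] 29.733322882423373 -93.85234610749748 [-1.05312164  0.61779766 -0.56312794] [0.05023603 0.02741472 0.0028609 ]
```

View pics/c5.png

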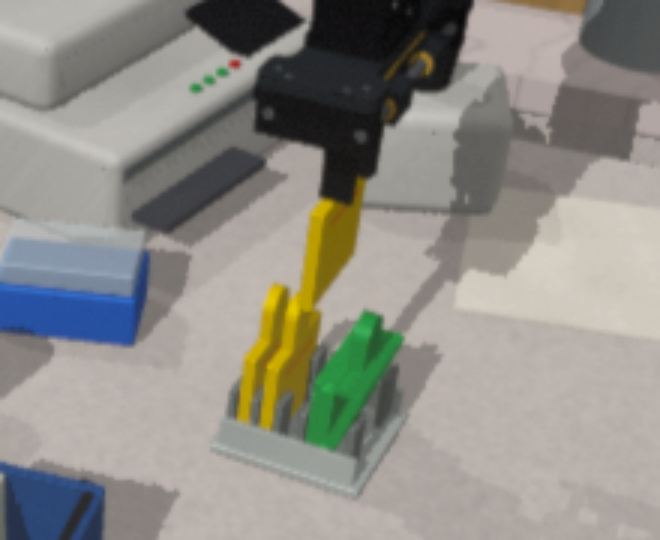

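Emit:
{"api": "servo_tool", "payload": {
  "rows": [-1,1.5,3.3,0,0.15,-1,3,6.6,0,0.15,-1,4.5,9.9,0,0.15,-1,6,13.2,0,0.15,-1,8,17.5,0,0.15,-1,10,22,0,0.15,-1,11.5,25,0,0.15,-1,12.2,26.4,0,0.15,-1,12.2,26.4,0,0.15,-1,12.2,26.4,-2,0.15,-1,12.2,26.4,-4,0.15,-1,12.2,26.4,-4,0.15,-1,12.2,26.4,-4,0.15]
}}

```text
clock: 11.7
tcp_pos: [586.7, -37.6, 173.5]
orientation: [[0.997, 0.081, -0.001], [0.081, -0.997, -0.0], [-0.001, 0.0, -1.0]]
wrist_force: [-0.1, 0.1, 0.8]
grip_width: 29.7
```

```bash
python3 - <<'E'
from h import *
a=ctrl.capture("side")[:,:,::-1]
cv2.imwrite("pics/c6.png",cv2.convertScaleAbs(cv2.resize(a[130:300,250:400],None,fx=4,fy=3.5),alpha=1.5));cv2.imwrite("pics/side6.png",a)
s=ctrl.state();o=s['orientation'];p=s['tcp_pos'];print(p,s['grip_width'],np.degrees(np.arctan2(o[1,1],o[0,1])),s['wrist_force'],s['moment'])
E
```

```text
[587.32526092 -37.1477293  174.29261514] 29.753823124689664 -85.34443432852852 [-0.17373645 -0.01048324 -0.2895124 ] [ 0.06959416 -0.00529031 -0.00105434]
```

View pics/c6.png

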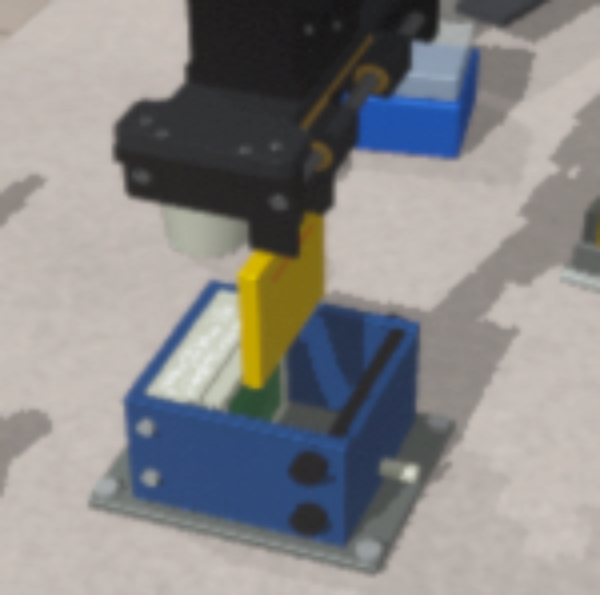

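```bash
python3 - <<'E'
from m import *
a=cv2.imread('pics/side6.png')
th=np.radians(4.7);R=np.array([[np.cos(th),-np.sin(th)],[np.sin(th),np.cos(th)]])
tcp=np.array([587.3,-37.1])
for off in (4,6,8):
    for dx in (-5,5):
        q=tcp+R@np.array([off+dx,42.]); print(off,dx,proj('side',[*q,98.7]).round(1),proj('side',[*q,98.7+75]).round(1))
y=mask(a,18,36,110,60,(290,180,60,80))
for r in range(190,246,3):
    c=np.flatnonzero(y[r]); print(r,c.min() if len(c) else None,c.max() if len(c) else None,end='; ')
f=cv2.resize(a[185:245,300:340],None,fx=12,fy=9,interpolation=cv2.INTER_NEAREST);cv2.imwrite('pics/z6.png',cv2.convertScaleAbs(f,alpha=1.5))
E
```

```text
4 -5 [313.8 240.2] [312.9 208. ]
4 5 [308.7 238.9] [307.5 206.7]
6 -5 [312.8 239.9] [311.8 207.7]
6 5 [307.7 238.6] [306.5 206.5]
8 -5 [311.8 239.6] [310.8 207.5]
8 5 [306.7 238.3] [305.4 206.2]
190 None None; 193 326 330; 196 325 330; 199 325 330; 202 313 330; 205 311 330; 208 309 330; 211 309 330; 214 310 330; 217 310 328; 220 310 326; 223 310 324; 226 310 323; 229 310 321; 232 310 319; 235 310 318; 238 310 316; 241 None None; 244 None None;
```

View pics/z6.png

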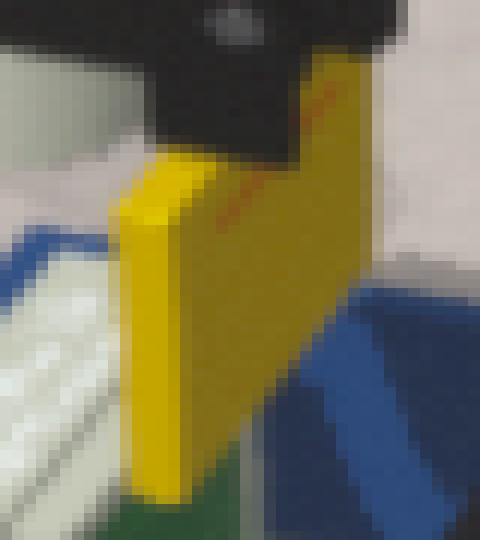

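```bash
python3 - <<'E'
from h import *
th=np.radians(4.7);R=np.array([[np.cos(th),-np.sin(th)],[np.sin(th),np.cos(th)]])
tcp=np.array([587.3,-37.1])
for dy in (15,30):
    for dx in (-9.5,9.5):
        q=tcp+R@np.array([dx,dy]); print(dx,dy,proj('side',[*q,174.3]).round(1))
E
```

```text
-9.5 15 [323.2 199.7]
9.5 15 [313.1 197.4]
-9.5 30 [320.  204.7]
9.5 30 [309.9 202.3]
```

Emit:
{"api": "servo_tool", "payload": {
  "rows": [-1,0.05,0.1,0,0,-1,0.05,0.1,-1,0,-1,0.05,0.1,-2.2,0,-1,0.05,0.1,-3.4,0,-1,0.05,0.1,-4.6,0,-1,0.05,0.1,-5,0,-1,0.05,0.1,-5,0]
}}

```text
clock: 12.45
tcp_pos: [587.2, -34.9, 122.4]
orientation: [[0.997, 0.083, -0.002], [0.083, -0.997, 0.0], [-0.002, -0.0, -1.0]]
wrist_force: [-0.4, 0.2, -0.8]
grip_width: 29.3
```

Emit:
{"api": "servo_tool", "payload": {
  "rows": [-1,0,0,-1,0,-1,0,0,-2,0,-1,0,0,-3,0,-1,0,0,-3.6,0,-1,0,0,-3.6,0,-1,0,0,-3.6,0]
}}

```text
clock: 13.05
tcp_pos: [587.8, -34.9, 87.5]
orientation: [[0.997, 0.083, -0.0], [0.083, -0.997, 0.0], [-0.0, -0.0, -1.0]]
wrist_force: [0.2, -1.2, -1.8]
grip_width: 29.3
```

```bash
python3 - <<'E'
from h import *
a=ctrl.capture("side")[:,:,::-1]
cv2.imwrite("pics/c7.png",cv2.convertScaleAbs(cv2.resize(a[170:300,260:380],None,fx=5,fy=4.5,interpolation=cv2.INTER_NEAREST),alpha=1.5));cv2.imwrite("pics/side7.png",a)
s=ctrl.state();o=s['orientation'];p=s['tcp_pos'];print(p,s['grip_width'],np.degrees(np.arctan2(o[1,1],o[0,1])),s['wrist_force'],s['moment'])
E
```

```text
[588.02924006 -34.8994223   87.85762391] 29.623460084720435 -85.2573984136392 [ 0.56759126 -0.87053493 -0.72752888] [0.02290332 0.05632809 0.01109522]
```

View pics/c7.png

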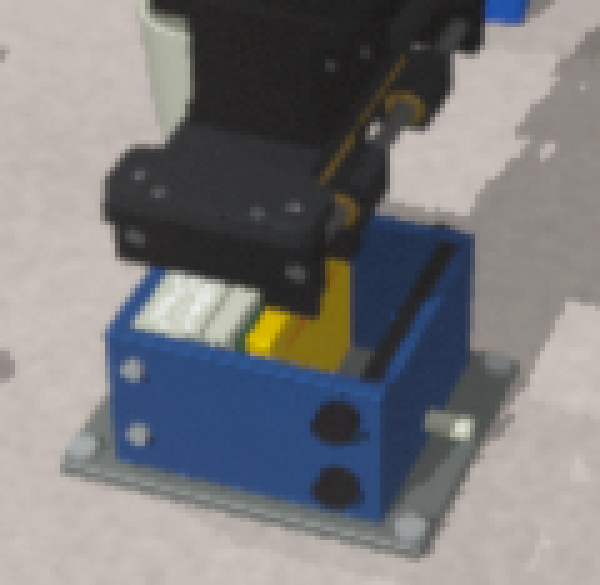

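Emit:
{"api": "servo_tool", "payload": {
  "rows": [-1,0.1,0,0,0,-1,0.2,0,0,0,-1,0.3,0,0,0,-1,0.4,0,0,0,-1,0.5,0,0,0,-1,0.5,0,0,0,-1,0.5,0,0,0]
}}

```text
clock: 13.8
tcp_pos: [592.7, -34.9, 87.5]
orientation: [[0.997, 0.083, -0.0], [0.083, -0.997, 0.0], [-0.0, -0.0, -1.0]]
wrist_force: [-0.1, -0.1, -0.5]
grip_width: 29.8
```

Emit:
{"api": "servo_tool", "payload": {
  "rows": [-1,0.1,0,0,0,-1,0.1,0,0,0,-1,0.2,0,0,0,-1,0.2,0,0,0]
}}

```text
clock: 14.2
tcp_pos: [594.9, -34.9, 87.6]
orientation: [[0.997, 0.083, 0.0], [0.083, -0.997, 0.0], [0.0, -0.0, -1.0]]
wrist_force: [-0.3, 0.8, -0.9]
grip_width: 29.7
```

Emit:
{"api": "servo_tool", "payload": {
  "rows": [-1,0.1,0,0,0,-1,0.1,0,0,0,-1,0.1,0,0,0]
}}

```text
clock: 14.5
tcp_pos: [595.3, -34.9, 87.4]
orientation: [[0.997, 0.083, -0.001], [0.083, -0.997, -0.0], [-0.001, -0.0, -1.0]]
wrist_force: [-3.3, 0.2, 1.0]
grip_width: 29.6
```

Emit:
{"api": "servo_tool", "payload": {
  "rows": [-1,0.1,0,0,0,-1,0.1,0,0,0,-1,0.1,0,0,0]
}}

```text
clock: 14.8
tcp_pos: [595.6, -34.9, 87.2]
orientation: [[0.997, 0.083, -0.003], [0.083, -0.997, -0.0], [-0.003, -0.0, -1.0]]
wrist_force: [-6.2, -0.2, 1.6]
grip_width: 30.0
```

Emit:
{"api": "servo_tool", "payload": {
  "rows": [-1,0.1,0,0,0,-1,0.1,0,0,0,-1,0.1,0,0,0]
}}

```text
clock: 15.1
tcp_pos: [595.7, -35.0, 87.0]
orientation: [[0.997, 0.083, -0.004], [0.083, -0.997, -0.0], [-0.004, -0.0, -1.0]]
wrist_force: [-9.8, 0.5, 3.4]
grip_width: 29.8
```

Contact with the pack is at TCP x≈595.2. I'll ease off and lower the plate to the floor.

Emit:
{"api": "servo_tool", "payload": {
  "rows": [-1,-0.2,0,0,0,-1,-0.2,0,-0.1,0,-1,-0.2,0,-0.2,0,-1,-0.2,0,-0.3,0,-1,-0.2,0,-0.4,0,-1,-0.2,0,-0.4,0]
}}

```text
clock: 15.7
tcp_pos: [595.4, -34.9, 83.6]
orientation: [[0.997, 0.083, -0.001], [0.083, -0.997, 0.0], [-0.001, -0.0, -1.0]]
wrist_force: [-5.5, -0.5, 3.3]
grip_width: 29.9
```

Emit:
{"api": "servo_tool", "payload": {
  "rows": [-1,0,0,-0.1,0,-1,0,0,-0.1,0,-1,0,0,-0.1,0]
}}

```text
clock: 16.0
tcp_pos: [595.5, -34.9, 83.6]
orientation: [[0.997, 0.083, -0.0], [0.083, -0.997, -0.0], [-0.0, 0.0, -1.0]]
wrist_force: [-10.9, 0.4, 12.5]
grip_width: 29.7
```

Emit:
{"api": "servo_tool", "payload": {
  "rows": [-1,-0.1,0,0.1,0,-1,-0.1,0,0.1,0,-0.2,-0.1,0,0.1,0,0.0,-0.1,0,0.1,0,0.0,-0.1,0,0.1,0,0.0,-0.1,0,0.1,0]
}}

```text
clock: 16.6
tcp_pos: [595.0, -34.9, 83.6]
orientation: [[0.997, 0.083, 0.0], [0.083, -0.997, 0.0], [0.0, -0.0, -1.0]]
wrist_force: [0.6, -0.7, -0.3]
grip_width: 42.3
```

Emit:
{"api": "servo_tool", "payload": {
  "rows": [0.0,-0.1,0,0.8,0,0.0,-0.1,0,1.6,0,0.0,-0.1,0,3,0,0.15,-0.1,0,5,0,0.15,-0.1,0,8,0,0.15,-0.1,0,10,0,0.15,-0.1,0,10,0]
}}

```text
clock: 17.3
tcp_pos: [595.8, -34.9, 188.3]
orientation: [[0.997, 0.083, 0.007], [0.083, -0.997, -0.0], [0.007, 0.001, -1.0]]
wrist_force: [0.0, 0.2, 0.0]
grip_width: 49.9
```

```bash
python3 - <<'E'
from h import *
a=ctrl.capture("side")[:,:,::-1]
cv2.imwrite("pics/c8.png",cv2.convertScaleAbs(cv2.resize(a[170:300,260:380],None,fx=5,fy=4.5,interpolation=cv2.INTER_NEAREST),alpha=1.5));cv2.imwrite("pics/side8.png",a)
E
```

```text
(no output)
```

View pics/c8.png

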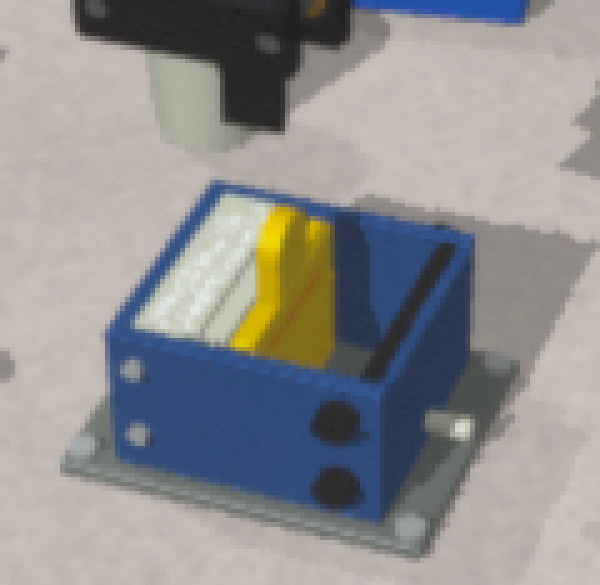

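The first plate stands upright against the pack. Next is plate B.

Emit:
{"api": "servo_tool", "payload": {
  "rows": [0.15,-2,-4.7,0,-0.15,0.15,-4,-9.4,0,-0.15,0.15,-6,-14.1,0,-0.15,0.15,-8,-18.8,0,-0.15,0.15,-10,-23.5,0,-0.15,0.15,-11.3,-26.6,0,-0.15,0.15,-11.3,-26.6,0,-0.15,0.15,-11.3,-26.6,-3,-0.15,0.15,-11.3,-26.6,-4.5,-0.15,0.15,-11.3,-26.6,-4.5,-0.15,0.15,-11.3,-26.6,-4.5,-0.15,0.15,-11.3,-26.6,-4.5,-0.15]
}}

```text
clock: 18.55
tcp_pos: [481.5, -300.9, 139.6]
orientation: [[0.998, -0.067, 0.001], [-0.067, -0.998, -0.001], [0.001, 0.0, -1.0]]
wrist_force: [-0.0, -0.4, -0.2]
grip_width: 49.7
```

```bash
python3 - <<'E'
from h import *
a=ctrl.capture("side")[:,:,::-1]
cv2.imwrite("pics/c9.png",cv2.convertScaleAbs(cv2.resize(a[90:230,340:500],None,fx=3.5,fy=3.5),alpha=1.5))
s=ctrl.state();o=s['orientation'];p=s['tcp_pos'];print(p,s['grip_width'],np.degrees(np.arctan2(o[1,1],o[0,1])))
E
```

```text
[ 481.45867396 -300.96309273  139.63979815] 50.05462151635064 -93.82531202982723
```

View pics/c9.png

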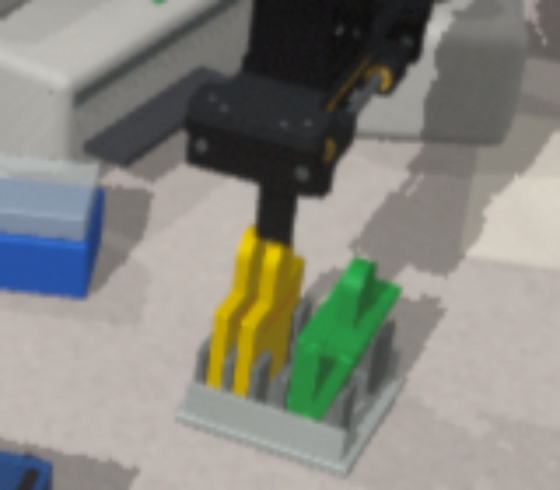

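Emit:
{"api": "servo_tool", "payload": {
  "rows": [0.15,0,0,-1.5,0,0.15,0,0,-3.0,0,0.15,0,0,-4.3,0,0.15,0,0,-5.5,0,0.15,0,0,-5.5,0,0.15,0,0,-5.5,0]
}}

```text
clock: 19.2
tcp_pos: [481.4, -300.8, 83.5]
orientation: [[0.998, -0.067, 0.001], [-0.067, -0.998, 0.0], [0.001, -0.0, -1.0]]
wrist_force: [-0.9, 2.1, 5.9]
grip_width: 50.1
```

Emit:
{"api": "servo_tool", "payload": {
  "rows": [-1,0,0,0,0,-1,0,0,0,0,-1,0,0,0,0,-1,0,0,0,0,-1,0,0,0,0,-1,0,0,0,0]
}}

```text
clock: 19.8
tcp_pos: [480.9, -301.5, 83.5]
orientation: [[0.998, -0.068, 0.001], [-0.068, -0.998, -0.001], [0.001, 0.001, -1.0]]
wrist_force: [-0.1, -2.1, 3.6]
grip_width: 29.4
```

Emit:
{"api": "servo_tool", "payload": {
  "rows": [-1,0,0,1,0,-1,0,0,2,0,-1,0,0,4,0,-1,0,0,6,0,-1,0,0,8,0,-1,0,0,10,0,-1,0,0,12,0,-1,0,0,13,0,-1,0,0,13,0,-1,0,0,13,0]
}}

```text
clock: 20.8
tcp_pos: [480.4, -300.6, 212.9]
orientation: [[0.998, -0.067, -0.001], [-0.067, -0.998, 0.001], [-0.001, -0.001, -1.0]]
wrist_force: [-0.3, 0.6, -0.6]
grip_width: 30.0
```

Emit:
{"api": "servo_tool", "payload": {
  "rows": [-1,1.5,4,0,0.15,-1,3,8,0,0.15,-1,4.5,12,0,0.15,-1,6,16,0,0.15,-1,7.5,20,0,0.15,-1,9,24,0,0.15,-1,9.9,26.4,0,0.15,-1,9.9,26.4,0,0.15,-1,9.9,26.4,-2,0.15,-1,9.9,26.4,-3.5,0.15,-1,9.9,26.4,-3.5,0.15,-1,9.9,26.4,-3.5,0.15,-1,9.9,26.4,-3.5,0.15]
}}

```text
clock: 22.1
tcp_pos: [580.0, -37.3, 179.2]
orientation: [[0.997, 0.082, 0.001], [0.082, -0.997, 0.0], [0.001, 0.0, -1.0]]
wrist_force: [0.8, 0.4, -1.5]
grip_width: 29.7
```

```bash
python3 - <<'E'
from h import *
a=ctrl.capture("side")[:,:,::-1]
cv2.imwrite("pics/c10.png",cv2.convertScaleAbs(cv2.resize(a[150:290,270:380],None,fx=5,fy=4.2,interpolation=cv2.INTER_CUBIC),alpha=1.5))
s=ctrl.state();o=s['orientation'];p=s['tcp_pos'];print(p,s['grip_width'],np.degrees(np.arctan2(o[1,1],o[0,1])),s['wrist_force'])
E
```

```text
[580.15906956 -37.20020344 179.34805632] 29.527272656803824 -85.28223693216292 [ 1.60098312  0.52606286 -0.98754916]
```

View pics/c10.png

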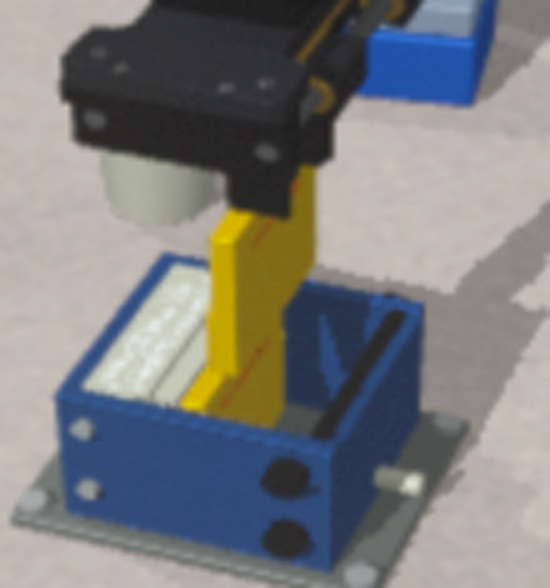

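Emit:
{"api": "servo_tool", "payload": {
  "rows": [-1,-0.15,0.1,0,0,-1,-0.15,0.1,-1,0,-1,-0.15,0.1,-2,0,-1,-0.15,0.1,-3,0,-1,-0.15,0.1,-4,0,-1,-0.15,0.1,-5,0,-1,-0.15,0.1,-5,0]
}}

```text
clock: 22.85
tcp_pos: [577.2, -36.0, 126.5]
orientation: [[0.997, 0.083, -0.003], [0.083, -0.997, 0.0], [-0.003, -0.0, -1.0]]
wrist_force: [-1.1, 0.2, -1.0]
grip_width: 29.5
```

Emit:
{"api": "servo_tool", "payload": {
  "rows": [-1,0,0,-1,0,-1,0,0,-2,0,-1,0,0,-3,0,-1,0,0,-4,0,-1,0,0,-4.2,0,-1,0,0,-4.2,0]
}}

```text
clock: 23.45
tcp_pos: [577.9, -35.9, 86.0]
orientation: [[0.997, 0.083, -0.001], [0.083, -0.997, 0.0], [-0.001, -0.0, -1.0]]
wrist_force: [-0.1, -0.2, 0.1]
grip_width: 29.6
```

Emit:
{"api": "servo_tool", "payload": {
  "rows": [-1,0.1,0,0,0,-1,0.2,0,0,0,-1,0.3,0,0,0,-1,0.3,0,0,0,-1,0.3,0,0,0]
}}

```text
clock: 23.95
tcp_pos: [581.4, -35.9, 86.7]
orientation: [[0.997, 0.083, 0.0], [0.083, -0.997, 0.0], [0.0, -0.0, -1.0]]
wrist_force: [0.2, -0.5, -2.0]
grip_width: 29.8
```

Emit:
{"api": "servo_tool", "payload": {
  "rows": [-1,0.1,0,0,0,-1,0.1,0,0,0,-1,0.1,0,0,0]
}}

```text
clock: 24.25
tcp_pos: [582.2, -35.9, 86.5]
orientation: [[0.997, 0.083, -0.0], [0.083, -0.997, 0.0], [-0.0, -0.0, -1.0]]
wrist_force: [-0.3, 0.6, -0.8]
grip_width: 29.6
```

Emit:
{"api": "servo_tool", "payload": {
  "rows": [-1,0.1,0,0,0,-1,0.1,0,0,0,-1,0.1,0,0,0]
}}

```text
clock: 24.55
tcp_pos: [583.3, -35.9, 86.5]
orientation: [[0.997, 0.083, -0.0], [0.083, -0.997, 0.0], [-0.0, -0.0, -1.0]]
wrist_force: [0.4, -0.8, -1.0]
grip_width: 29.6
```

Emit:
{"api": "servo_tool", "payload": {
  "rows": [-1,0.1,0,0,0,-1,0.1,0,0,0,-1,0.1,0,0,0]
}}

```text
clock: 24.85
tcp_pos: [583.8, -36.0, 86.4]
orientation: [[0.997, 0.083, -0.001], [0.083, -0.997, -0.0], [-0.001, -0.0, -1.0]]
wrist_force: [-3.2, -0.2, -0.2]
grip_width: 29.8
```

Emit:
{"api": "servo_tool", "payload": {
  "rows": [-1,0,0,-0.1,0,-1,0,0,-0.2,0,-1,0,0,-0.3,0,-1,0,0,-0.35,0,-1,0,0,-0.35,0]
}}

```text
clock: 25.35
tcp_pos: [583.9, -35.9, 83.5]
orientation: [[0.997, 0.083, -0.001], [0.083, -0.997, -0.0], [-0.001, 0.0, -1.0]]
wrist_force: [-7.3, -0.2, 7.6]
grip_width: 30.0
```

Emit:
{"api": "servo_tool", "payload": {
  "rows": [-1,0.1,0,0,0,-1,0.1,0,0,0,-1,0,0,0,0,-0.2,0,0,0,0,0.0,0,0,0,0,0.0,0,0,0,0,0,0,0,0,0]
}}

```text
clock: 26.05
tcp_pos: [585.1, -35.9, 83.5]
orientation: [[0.997, 0.083, 0.002], [0.083, -0.997, 0.0], [0.002, 0.0, -1.0]]
wrist_force: [0.7, 0.4, 4.1]
grip_width: 42.0
```

Emit:
{"api": "servo_tool", "payload": {
  "rows": [0.0,0,0,0.8,0,0.0,0,0,1.6,0,0.0,0,0,3,0,0.15,0,0,5,0,0.15,0,0,8,0,0.15,0,0,10,0,0.15,0,0,10,0]
}}

```text
clock: 26.75
tcp_pos: [586.2, -35.8, 187.5]
orientation: [[0.997, 0.083, 0.006], [0.083, -0.997, -0.0], [0.006, 0.001, -1.0]]
wrist_force: [0.3, -0.2, 1.0]
grip_width: 50.1
```

```bash
python3 - <<'E'
from h import *
a=ctrl.capture("side")[:,:,::-1]
cv2.imwrite("pics/c11.png",cv2.convertScaleAbs(cv2.resize(a[170:300,260:380],None,fx=5,fy=4.5,interpolation=cv2.INTER_NEAREST),alpha=1.5))
s=ctrl.state();print(s['tcp_pos'],s['clock'])
E
```

```text
[585.29898702 -35.86829115 185.50745912] 26.8
```

View pics/c11.png

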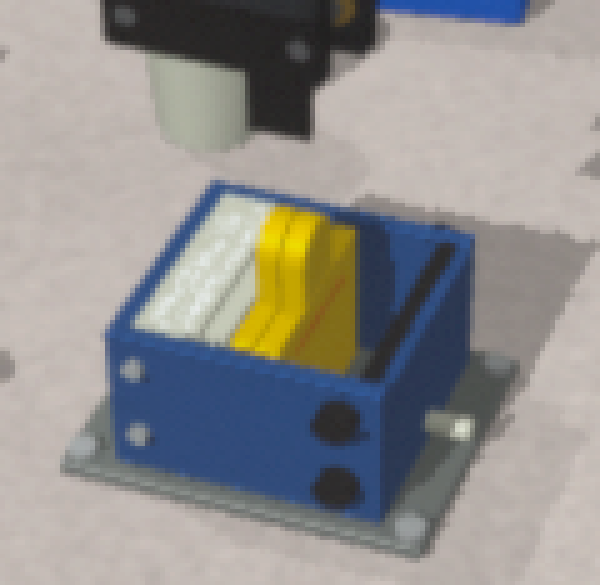

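Two plates are standing tight against the pack. Next is the wedge.

Emit:
{"api": "servo_tool", "payload": {
  "rows": [0.15,-2.5,-4.4,0,-0.15,0.15,-5,-8.8,0,-0.15,0.15,-7.5,-13.2,0,-0.15,0.15,-10,-17.6,0,-0.15,0.15,-12.5,-22,0,-0.15,0.15,-14.8,-26.1,0,-0.15,0.15,-14.8,-26.1,0,-0.15,0.15,-14.8,-26.1,-3,-0.15,0.15,-14.8,-26.1,-4.5,-0.15,0.15,-14.8,-26.1,-4.5,-0.15,0.15,-14.8,-26.1,-4.5,-0.15,0.15,-14.8,-26.1,-4.5,-0.15]
}}

```text
clock: 28.0
tcp_pos: [436.9, -297.1, 139.0]
orientation: [[0.998, -0.067, 0.001], [-0.067, -0.998, -0.001], [0.001, 0.001, -1.0]]
wrist_force: [0.0, 0.1, -0.1]
grip_width: 50.2
```

```bash
python3 - <<'E'
from h import *
a=ctrl.capture("side")[:,:,::-1];b=ctrl.capture("top")[:,:,::-1]
f=lambda i:cv2.resize(i,(400,400))
cv2.imwrite("pics/c12.png",cv2.convertScaleAbs(np.hstack([f(a[100:220,370:490]),f(b[190:270,280:360])]),alpha=1.5))
cv2.imwrite('pics/top12.png',b)
s=ctrl.state();o=s['orientation'];p=s['tcp_pos'];print(p,s['grip_width'],np.degrees(np.arctan2(o[1,1],o[0,1])))
E
```

```text
[ 436.81992019 -297.13937898  139.01960069] 49.77207896994836 -93.84307228362802
```

View pics/c12.png

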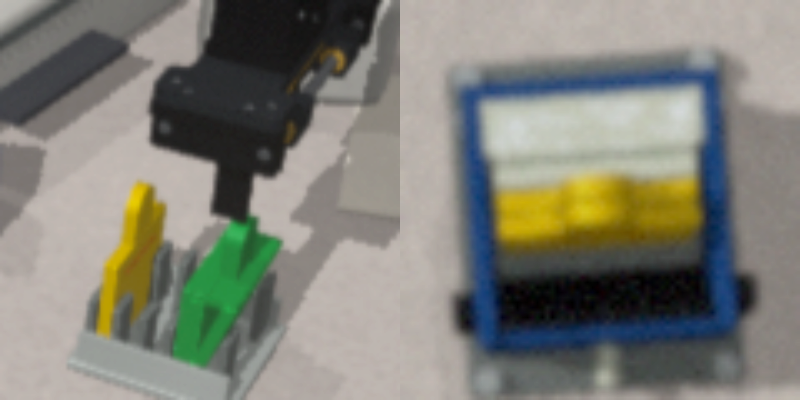

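Emit:
{"api": "servo_tool", "payload": {
  "rows": [0.15,0,0,-1.5,0,0.15,0,0,-3.0,0,0.15,0,0,-4.3,0,0.15,0,0,-5.5,0,0.15,0,0,-5.5,0,0.15,0,0,-5.5,0]
}}

```text
clock: 28.7
tcp_pos: [437.1, -297.1, 83.5]
orientation: [[0.998, -0.067, 0.002], [-0.067, -0.998, -0.001], [0.002, 0.0, -1.0]]
wrist_force: [1.4, 0.5, 4.3]
grip_width: 50.4
```

Emit:
{"api": "servo_tool", "payload": {
  "rows": [-1,0,0,0,0,-1,0,0,0,0,-1,0,0,0,0,-1,0,0,0,0,-1,0,0,0,0,-1,0,0,0,0]
}}

```text
clock: 29.3
tcp_pos: [436.5, -297.9, 83.6]
orientation: [[0.998, -0.068, 0.001], [-0.068, -0.998, -0.001], [0.001, 0.001, -1.0]]
wrist_force: [0.4, -2.8, 4.9]
grip_width: 30.0
```

Emit:
{"api": "servo_tool", "payload": {
  "rows": [-1,0,0,1,0,-1,0,0,2,0,-1,0,0,4,0,-1,0,0,6,0,-1,0,0,8,0,-1,0,0,10,0,-1,0,0,12,0,-1,0,0,14,0,-1,0,0,14,0,-1,0,0,14,0]
}}

```text
clock: 30.3
tcp_pos: [436.1, -296.5, 222.9]
orientation: [[0.998, -0.067, 0.0], [-0.067, -0.998, 0.0], [-0.0, -0.0, -1.0]]
wrist_force: [-0.4, -0.0, -2.0]
grip_width: 29.9
```

```bash
python3 - <<'E'
from h import *
a=ctrl.capture("side")[:,:,::-1]
cv2.imwrite("pics/c13.png",cv2.convertScaleAbs(cv2.resize(a[60:240,340:540],None,fx=3,fy=3),alpha=1.5))
s=ctrl.state();o=s['orientation'];p=s['tcp_pos'];print(p,s['grip_width'],np.degrees(np.arctan2(o[1,1],o[0,1])),s['moment'])
E
```

```text
[ 435.8324538  -296.38291073  222.18074749] 29.57080784055974 -93.83439462348467 [ 0.04687839  0.05914502 -0.0140559 ]
```

View pics/c13.png

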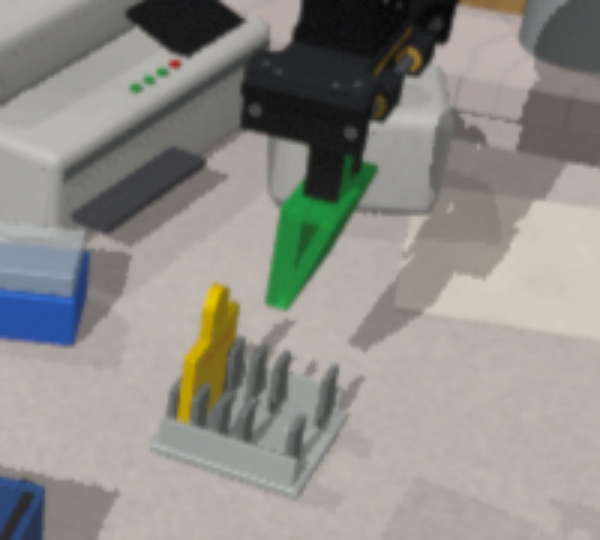

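Emit:
{"api": "servo_tool", "payload": {
  "rows": [-1,2,4,0,0.15,-1,4,8,0,0.15,-1,6,12,0,0.15,-1,8,16,0,0.15,-1,10,20,0,0.15,-1,11.5,24,0,0.15,-1,12.4,25.9,0,0.15,-1,12.4,25.9,0,0.15,-1,12.4,25.9,-2,0.15,-1,12.4,25.9,-4,0.15,-1,12.4,25.9,-4,0.15,-1,12.4,25.9,-4,0.15,-1,12.4,25.9,-4,0.15]
}}

```text
clock: 31.65
tcp_pos: [560.6, -38.4, 183.9]
orientation: [[0.997, 0.082, 0.001], [0.082, -0.997, -0.0], [0.001, 0.0, -1.0]]
wrist_force: [0.3, 0.4, -1.1]
grip_width: 29.5
```

```bash
python3 - <<'E'
from h import *
a=ctrl.capture("side")[:,:,::-1]
cv2.imwrite("pics/c14.png",cv2.convertScaleAbs(cv2.resize(a[150:290,270:380],None,fx=5,fy=4.2,interpolation=cv2.INTER_CUBIC),alpha=1.5))
s=ctrl.state();o=s['orientation'];p=s['tcp_pos'];print(p,s['grip_width'],np.degrees(np.arctan2(o[1,1],o[0,1])),s['wrist_force'])
E
```

```text
[560.71578547 -38.27228556 184.05682682] 29.453072627539274 -85.28581113903851 [ 0.05203773  0.24585268 -1.48687571]
```

View pics/c14.png

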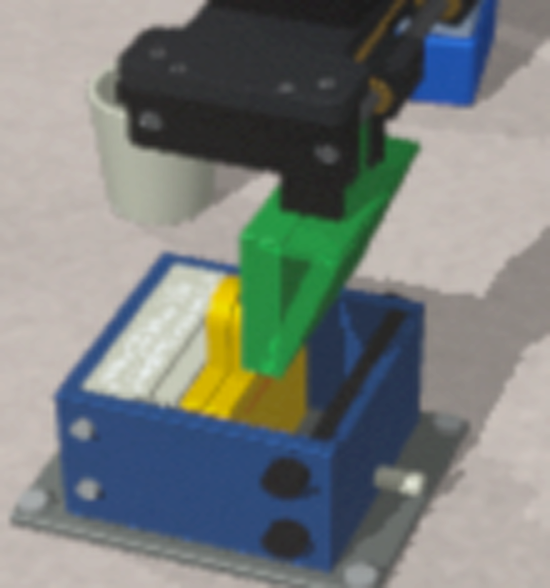

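Emit:
{"api": "servo_tool", "payload": {
  "rows": [-1,0,0.05,-1,0,-1,0,0.05,-2,0,-1,0,0.05,-3,0,-1,0,0.05,-4,0,-1,0,0.05,-5,0,-1,0,0.05,-5.5,0,-1,0,0.05,-5.5,0,-1,0,0.05,-5.5,0]
}}

```text
clock: 32.5
tcp_pos: [560.4, -37.4, 128.2]
orientation: [[0.997, 0.083, 0.0], [0.083, -0.997, 0.0], [0.0, -0.0, -1.0]]
wrist_force: [0.4, 0.2, -2.8]
grip_width: 29.8
```

Emit:
{"api": "servo_tool", "payload": {
  "rows": [-1,0.1,0,-0.3,0,-1,0.2,0,-0.6,0,-1,0.2,0,-1,0,-1,0.2,0,-1,0,-1,0.2,0,-1,0]
}}

```text
clock: 33.0
tcp_pos: [562.2, -37.4, 117.9]
orientation: [[0.997, 0.083, -0.0], [0.083, -0.997, 0.0], [-0.0, -0.0, -1.0]]
wrist_force: [0.5, -0.4, -1.5]
grip_width: 29.7
```

```bash
python3 - <<'E'
from h import *
a=ctrl.capture("side")[:,:,::-1]
cv2.imwrite("pics/c15.png",cv2.convertScaleAbs(cv2.resize(a[150:290,270:380],None,fx=5,fy=4.2,interpolation=cv2.INTER_CUBIC),alpha=1.5))
s=ctrl.state();o=s['orientation'];p=s['tcp_pos'];print(p,s['grip_width'],np.degrees(np.arctan2(o[1,1],o[0,1])),s['wrist_force'])
E
```

```text
[562.26904486 -37.4374239  118.06630097] 29.618502107124144 -85.25972621765996 [ 0.26184061 -0.52830784 -2.04739228]
```

View pics/c15.png

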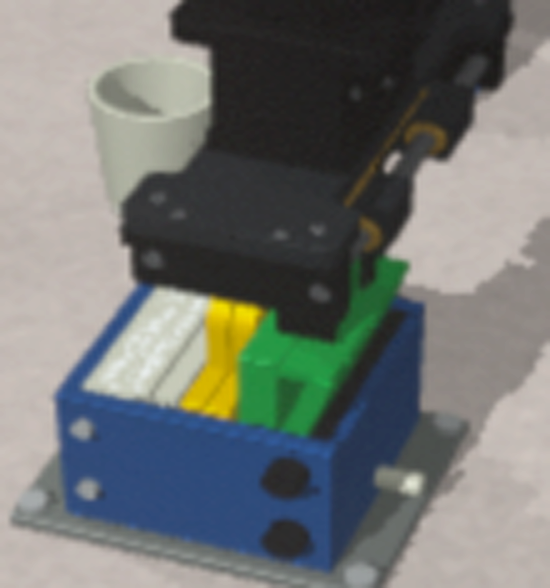

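Emit:
{"api": "servo_tool", "payload": {
  "rows": [-1,0.1,0,-0.2,0,-1,0.1,0,-0.4,0,-1,0.1,0,-0.6,0,-1,0.1,0,-0.6,0]
}}

```text
clock: 33.45
tcp_pos: [563.4, -37.4, 111.8]
orientation: [[0.997, 0.083, 0.0], [0.083, -0.997, 0.0], [0.0, -0.0, -1.0]]
wrist_force: [0.8, 0.4, -2.0]
grip_width: 29.5
```

Emit:
{"api": "servo_tool", "payload": {
  "rows": [-1,0,0,-0.1,0,-1,0,0,-0.2,0,-1,0,0,-0.3,0,-1,0,0,-0.3,0]
}}

```text
clock: 33.85
tcp_pos: [563.8, -37.4, 109.3]
orientation: [[0.997, 0.083, 0.001], [0.083, -0.997, 0.0], [0.001, 0.0, -1.0]]
wrist_force: [3.4, 0.2, 0.3]
grip_width: 29.6
```

Emit:
{"api": "servo_tool", "payload": {
  "rows": [-1,0,0,-0.1,0,-1,0,0,-0.2,0,-1,0,0,-0.3,0,-1,0,0,-0.3,0]
}}

```text
clock: 34.25
tcp_pos: [564.5, -37.4, 106.7]
orientation: [[0.997, 0.083, 0.003], [0.083, -0.997, -0.0], [0.003, 0.0, -1.0]]
wrist_force: [5.9, 1.2, 3.0]
grip_width: 29.3
```

The sloped face is riding on the seat. I'll follow it down and inward.

Emit:
{"api": "servo_tool", "payload": {
  "rows": [-1,0.1,0,-0.1,0,-1,0.1,0,-0.2,0,-1,0.1,0,-0.3,0,-1,0.1,0,-0.3,0]
}}

```text
clock: 34.65
tcp_pos: [565.5, -37.4, 103.9]
orientation: [[0.997, 0.083, 0.003], [0.083, -0.997, -0.0], [0.003, 0.0, -1.0]]
wrist_force: [5.7, 1.0, 5.9]
grip_width: 29.8
```

Emit:
{"api": "servo_tool", "payload": {
  "rows": [-1,0.1,0,-0.1,0,-1,0.1,0,-0.2,0,-1,0.1,0,-0.3,0,-1,0.1,0,-0.3,0]
}}

```text
clock: 35.05
tcp_pos: [566.5, -37.4, 101.2]
orientation: [[0.997, 0.083, 0.003], [0.083, -0.997, -0.0], [0.003, 0.0, -1.0]]
wrist_force: [4.9, 0.5, 9.0]
grip_width: 29.7
```

Emit:
{"api": "servo_tool", "payload": {
  "rows": [-1,0,0,-0.1,0,-1,0,0,-0.2,0,-1,0,0,-0.3,0,-1,0,0,-0.3,0]
}}

```text
clock: 35.45
tcp_pos: [566.8, -37.5, 100.7]
orientation: [[0.997, 0.082, 0.004], [0.082, -0.997, -0.001], [0.004, 0.001, -1.0]]
wrist_force: [-4.9, 0.1, 31.0]
grip_width: 29.8
```

It binds at TCP z≈100.8, with the foot about 17 mm up, so about 10.8 mm was free, matching the measured gap. I'll remove the sideways load and press a little more firmly.

Emit:
{"api": "servo_tool", "payload": {
  "rows": [-1,-0.1,0,0,0,-1,-0.1,0,-0.05,0,-1,-0.1,0,-0.1,0,-1,-0.1,0,-0.1,0,-1,-0.1,0,-0.1,0,-1,-0.1,0,-0.1,0]
}}

```text
clock: 36.05
tcp_pos: [566.9, -37.5, 100.7]
orientation: [[0.997, 0.082, 0.006], [0.082, -0.997, -0.001], [0.006, 0.001, -1.0]]
wrist_force: [-3.9, 0.6, 35.4]
grip_width: 30.0
```

```bash
python3 - <<'E'
from h import *
a=ctrl.capture("side")[:,:,::-1]
cv2.imwrite("pics/c16.png",cv2.convertScaleAbs(cv2.resize(a[150:290,270:380],None,fx=5,fy=4.2,interpolation=cv2.INTER_CUBIC),alpha=1.5))
cv2.imwrite("pics/side16.png",a)
s=ctrl.state();o=s['orientation'];p=s['tcp_pos'];print(p,s['grip_width'],np.degrees(np.arctan2(o[1,1],o[0,1])),s['wrist_force'],s['clock'])
E
```

```text
[566.86275936 -37.48331992 100.65294908] 30.066244330128313 -85.27487138482859 [-2.93779812  0.12364117 35.57128281] 36.1
```

View pics/c16.png

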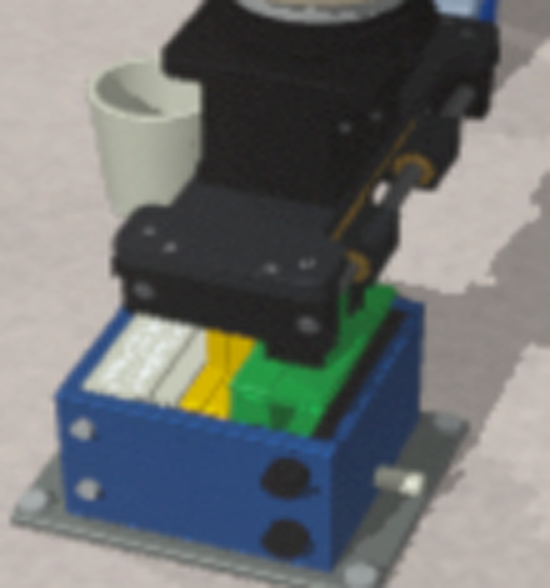

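View pics/side16.png

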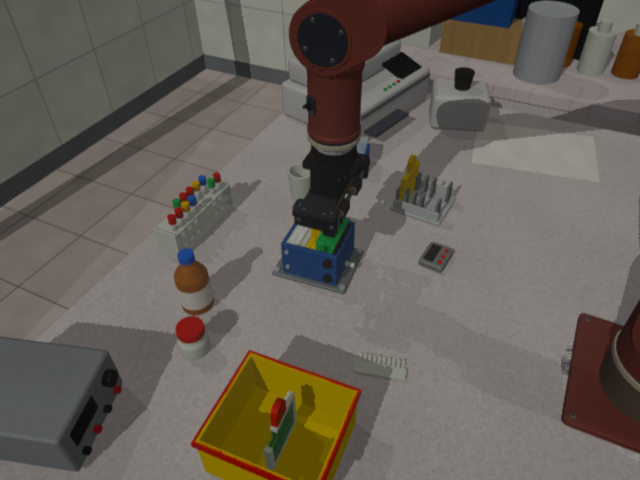

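The wedge sits flush between the plates and the seat, at about 35 N down and 3 N sideways. One short hold to check it's steady, then I hand in.

Emit:
{"api": "servo_tool", "payload": {
  "rows": [-1,0,0,0,0,-1,0,0,0,0,-1,0,0,0,0,-1,0,0,0,0,-1,0,0,0,0]
}}

```text
clock: 36.6
tcp_pos: [566.9, -37.5, 100.6]
orientation: [[0.997, 0.082, 0.006], [0.082, -0.997, -0.001], [0.006, 0.001, -1.0]]
wrist_force: [-4.0, 0.2, 35.6]
grip_width: 29.6
```

```bash
python3 - <<'E'
from h import *
s=ctrl.state();print(s['tcp_pos'],s['wrist_force'],s['grip_width'],s['clock'])
ctrl.job_done()
E
```

```text
[566.85722563 -37.49777323 100.63887155] [-3.96596898  0.16162783 35.63211404] 29.638748206389796 36.6
the job is handed in; nothing more can be done
```

The broken cassette is in the yellow bin and two filler plates stand against the pack. The wedge is bound in front of them, and I handed the job in at 36.6 s. One spare plate is still in the rack, and the bystanders visible in the last side view look undisturbed; I did not measure them or check the tip box, which the arm mostly hid.

- **Number of plates:** the camera put the gap at about 30.5 mm at floor level. Two plates leave roughly 10.5 mm, not enough for a third beside the wedge.
- **Wedge:** it bound with its foot about 17 mm above the floor. That implies a gap of about 30.8 mm, which agrees with the camera.
- **At hand-in:** the wedge was still gripped, with the position steady over the last 0.5 s. The push was about 36 N down and 4 N sideways.

**Checks that did not fully agree:**
- The broken cassette stayed upright in the bin instead of tipping over, so its tab sticks up above the rim.
- The wedge's final position was about 2 mm further in (+x) than I had predicted from the earlier grips.
- Before lowering the first plate, the side camera disagreed with the arm's position by about 1–2 pixels, so I set the contacts by force instead.

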